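# Uncover the bench dust filter

### The job

Open the dust filter box on the bench: press the snap tab down with a fingertip until the cover springs loose, then push the cover along its rails until it lies flat and wholly on the plywood rest, with the filter opening fully uncovered. Only press and push: do not lift or tip the cover, and leave the other things on the bench where they are. Finish clear of everything.

Things in the scene. Friction and masses are not known exactly. Their poses are not given: they have to be found in the camera images.
- unit: Low grey filter box fixed to the bench, x -112 to +205 mm, 124 mm wide, top (the cover's seat) 55 mm above the bench. Origin: on the bench under the middle of the seat; +x (roughly to the robot's right) is the way the cover slides off, z up. 8 mm high rails, inner faces at y +-54, guide the cover (2 mm play each side). Beside the tab: hoods 6 mm high. On the +y side a duct stub sticks out 45 mm at x -30.
- tab_top (a point): Centre of the top of the black snap tab at the box's -x end: a block 34 mm long (unit x) by 36 mm wide, top 18 mm above the seat (73 mm above the bench) when unpressed, at unit x -83, y 0. Press it straight down.
- tab (a joint): Travel of the snap tab, m: 0 up, 0.008 fully pressed. Spring 2 to 4 N plus up to 3 N of friction from the latched cover. Beyond 0.005 its tooth lets go and springs (about 2 N) shove the cover about 14 mm to unit +x, past the tooth. Let go, the tab comes up by itself behind the cover and no longer holds it.
- cover: Loose grey plastic cover, about 0.1 kg: flange x -40 to +62 mm by 104 mm wide, 5 mm thick; flat latch loop at its -x end (to x -58, 34 mm wide, 5 mm thick); raised pan x -30 to +58 by 90 mm wide, top 20 mm above the underside. Origin: underside of the flange. Seated it is at unit x 0, y 0, z +55 mm, axes as the unit's. It meets the end stop at unit x +125.
- cover_heel (a point): Middle of the upright -x face (heel) of the cover's raised pan, 12.5 mm above the flange's underside; the face is 90 mm wide and spans 5 to 20 mm above the underside. Push it to unit +x. Once the cover has sprung loose there are 50 mm between this face and the tab.
- rest_mid (a point): Middle of the plywood rest, on its surface, at unit x +115, z +55 mm; the rest is level with the seat, from unit x +44 to +187, ending at a 10 mm high stop.
- opening_mid (a point): Middle of the filter opening, at the seat's height, at unit x +3, z +55 mm; the opening spans unit x -34 to +40 and is 80 mm wide, with the pleated filter inside; the cover hides it at the start.
- block_a: Green painted wooden block, 64 x 64 x 18 mm, bystander near the tab end of the filter box. Origin: centre of its underside.
- block_b: Green painted wooden block, 64 x 64 x 18 mm, bystander beside the filter box on the robot's side. Origin: centre of its underside.
- block_c: Green painted wooden block, 64 x 64 x 18 mm, bystander beside the filter box on the far side. Origin: centre of its underside.
- foam_brush: Black foam brush, pad 75 x 50 x 22 mm with a white round handle, lying; bystander beside the tab end, on the robot's side; not to be disturbed.
- paint_can: Paint can, 104 mm diameter, 125 mm high, standing; bystander. Origin: centre of its underside.
- tumbler: Black drinking tumbler, 74 mm diameter, 190 mm high, standing; bystander. Origin: centre of its underside.
- can_lid: Lid of the paint can, flat disc of 106 mm diameter, 8 mm high; bystander. Origin: centre of its underside.
- screwdriver: Screwdriver lying on the bench; bystander; not to be disturbed.
Mind the look-alikes: they are no part of the job. What is meant by the cover is not orange or red, and is the smaller of those in its own colour.

How it is judged:
On the way, in this order (a step that is already met when the one before it is completed fails the run):
1. the snap tab is pressed in by the fingers while the cover is still on its seat (value of joint tab above 0.0045 m and contact force between the fingers and tab above 0.3 N and x of cover in the frame of unit below 0.035 m), for 0.05 s.
2. the released cover is pushed along its rails, more than 60 mm from its seated place, lying flat (x of cover in the frame of unit above 0.06 m and z of cover in the frame of unit below 0.06 m), for 0.1 s.
At the end, for the whole second after the job is handed in: The cover lies flat and at rest on the plywood rest between the rails, 98 mm or more from its seated place (the filter opening wholly uncovered; the end stop is at 125 mm), on the seat's level within 3 mm, and the tab has sprung back up (x of cover in the frame of unit between 0.098 and 0.13 m and z of cover in the frame of unit between 0.052 and 0.058 m and angle between cover's own z axis and vertical below 0.05 rad and angle between the x axis of cover and the x axis of unit, either way round below 0.1 rad and y of cover in the frame of unit between -0.006 and 0.006 m and linear speed of cover below 0.01 m/s and value of joint tab below 0.002 m); the robot touches nothing.
It fails at once if the cover is lifted more than 10 mm off its seat or rest, or dropped below it (z of cover in the frame of unit above 0.065 m or z of cover in the frame of unit below 0.045 m).
It fails at once if the cover is tipped by more than about 11 degrees (angle between cover's own z axis and vertical above 0.2 rad).
It fails at once if a bystander is moved more than 20 mm (distance of any of block_a, block_b, block_c, foam_brush, paint_can, tumbler, can_lid, screwdriver from where it was at the start of the episode above 0.02 m).
It also fails if it takes over 38 s, if anything falls off the work surface, if the arm or the gripper's body presses on something with over 40 N, if the wrist force passes 120 N, or if a joint passes its speed limit or range.

### The arm

A 7-joint arm with a two-finger parallel gripper is mounted at the origin on the work surface. World frame = base frame: x ahead of the robot, y to its left, z up, the work surface at z = 0. Lengths are in m, angles in rad, forces in N, time in s.
With the tool pointing down it reaches from about 0.4 to 0.85 m from the base axis. Payload 10.4 kg.
Tool frame: the origin (TCP) lies at the very end of the fingers, on their centre line; the grasp point (between the pads) lies 19 mm behind it (manip.grip_point_offset is the distance from the TCP to the grasp point, in m); z points along the fingers, y is the line along which they close (so a half turn about z gives the same grasp; the last joint's range is limited). The gripper opens to 85 mm and grips with 20 to 120 N. Pads are 22 mm wide; open, the fingers measure 114 mm over their backs; the gripper's body (76 mm by 85 mm) begins 54 mm behind the grasp point. The pads swing forward as they close: fully open they stand 13 mm farther back than shut.
Start: joints at [1.268, 0.332, -0.065, 1.46, 0.022, 1.35, -0.088], TCP at [0.173, -0.601, 0.231] pointing down, gripper open.
Joint ranges: [-2.6, 2.6], [-0.5, 2.12], [-1.47, 1.34], [0.16, 2.42], [-1.27, 4.41], [0.06, 2.06], [-2.6, 2.6]. Speed limits (rad/s): [2.22, 2.22, 2.79, 2.79, 3.14, 3.14, 3.14].

### API

Orientations are given as a unit quaternion [x, y, z, w].
In Python, from workcell import manip gives the robot as it stands. The module is installed in compiled form; this text tells all that it offers.
- The arm moves only by the shell command python3 -m inch 'ROWS' [OPENING] [FORCE]. ROWS is JSON, a list of rows, each a list of 2 entries, a list of its own where there are three numbers: the shift along the tool's x, y, z each as a share of 0.08 m, from -1 to 1, then the turn, a rotation vector about the tool's x, y, z each as a share of 45 degrees, from -1 to 1. A call has exactly 10 rows; each row is the pose to reach, as a shift and turn from the pose commanded when the call began, along the tool's axes at that moment; what a row does not reach only later rows make up. A row lasts 1/10 s, in which the tool goes at most 50 mm and 8.59 degrees, less where a joint would pass 70% of its speed; a pose out of reach is approached as far as the arm can. A call with a number of a shift or a turn outside -1 to 1 is refused whole. A call with a gripper value outside its range is refused whole. OPENING is the opening, from 0 (shut) to 1 (fully open), set as the call begins (- or left out, the last holds). The fingers move at their own pace and stop on an object; FORCE is the grip in N (left out, the last holds). Time passes only in rows, so rows that repeat a pose let the fingers close, or fill a call up. It gives the time, the measured TCP pose, the force, the opening and the grip force at its end, in the units of the state.
- manip.get_obs(): the state, without advancing time (a new reading comes with each control period).
- manip.camera(name): name is "scene" or "top" or "wrist"; returns the picture (480x640x3 uint8, red, green, blue); there is no depth.
- manip.camera_params(name): a dict with "fov_y" (degrees; the focal length in pixels is half the picture's height over the tangent of half this angle, whatever the lens; pixels are square), "cx", "cy" (the principal point, pixels), "camera_from_world" (4x4, takes a point from world to camera coordinates); the wrist camera has in their place "T_tool_cam" (4x4, takes a point from camera to tool coordinates, whose origin is the TCP and whose axes are the flange's). Camera axes: x right, y up, looking along -z (the intrinsics and any distortion apply to the point x, -y, -z); pixel columns grow to the right and rows downward; lengths in m; the calibration is good to about 2 mm. A picture is of the moment at which its call begins: read the wrist's pose just before it. camera_params takes no time and is no camera call.
- manip.hand_in(): hands the job in; it is judged then, once.
The state is a dict: "clock": time; "joint_pos": joint angles; "joint_velocities": joint speeds; "tau": joint torques, N m; "position": TCP position; "ee_rot": TCP orientation; "ft_force": force on the tool from outside, world axes, zero at the start; "torque": the same for the moment, N m; "grip_width": opening from 0.0 (shut) to 1.0 (fully open); "grasp_force": force on a finger pad.
Only numpy, scipy, OpenCV 4.12 (cv2) and the standard library are available. Lean on these libraries where they do the work, as an engineer would, in place of code of your own. Each camera call takes 0.05 s, during which the arm holds its last target. There are 200 camera calls.

## Working session

There is one attempt and no reset: what is moved stays moved. The work goes in short steps, Python scripts to look and compute and a shell command to move; the robot and the scene stay as the last step left them, time stands still between calls to the robot, and variables do not carry over. Pictures are saved under pics/ and viewed, at most 10 in all, crops included, and the job is handed in when it is done.

```bash
mkdir -p pics; python3 - <<'E'
from workcell import manip
import cv2,numpy as np
for n in("scene","top"):
    cv2.imwrite(f"pics/{n}.png",manip.camera(n)[:,:,::-1]); p=manip.camera_params(n); print(n,p)
print(manip.camera_params("wrist"))
o=manip.get_obs();print(o["position"],o["ee_rot"],o["clock"],o["ft_force"])
E
```

```text
scene {'fov_y': 54.950665716514585, 'cx': 317.71597945184044, 'cy': 238.73088278912263, 'camera_from_world': array([[ 0.64587746,  0.76329441,  0.01496517, -0.34575065],
       [-0.48240645,  0.39284844,  0.78291387,  0.1909705 ],
       [ 0.59171473, -0.51288571,  0.6219501 , -1.41262011],
       [ 0.        ,  0.        ,  0.        ,  1.        ]])}
top {'fov_y': 49.40097681246973, 'cx': 313.0539976953032, 'cy': 242.5858624357223, 'camera_from_world': array([[-0.02161837, -0.99947834, -0.02399349,  0.02309708],
       [ 0.98067095, -0.02586747,  0.19394679, -0.5205962 ],
       [-0.19446627, -0.0193369 ,  0.98071859, -1.2159187 ],
       [ 0.        ,  0.        ,  0.        ,  1.        ]])}
{'fov_y': 69.75597032743717, 'cx': 314.49068518343404, 'cy': 239.2102530670811, 'T_tool_cam': array([[-1.41111556e-03,  9.47228075e-01,  3.20557301e-01,
         8.29951736e-02],
       [ 9.99998372e-01,  1.69711455e-03, -6.12811759e-04,
        -2.81463542e-04],
       [-1.12449496e-03,  3.20555914e-01, -9.47228928e-01,
        -1.43403920e-01],
       [ 0.00000000e+00,  0.00000000e+00,  0.00000000e+00,
         1.00000000e+00]])}
[ 0.17249358 -0.60038066  0.23057792] [ 9.90230138e-01  1.39441253e-01 -1.24142602e-04 -6.29550068e-04] 0.1 [-0.40148538  0.0763671  -0.12020127]
```

View pics/top.png

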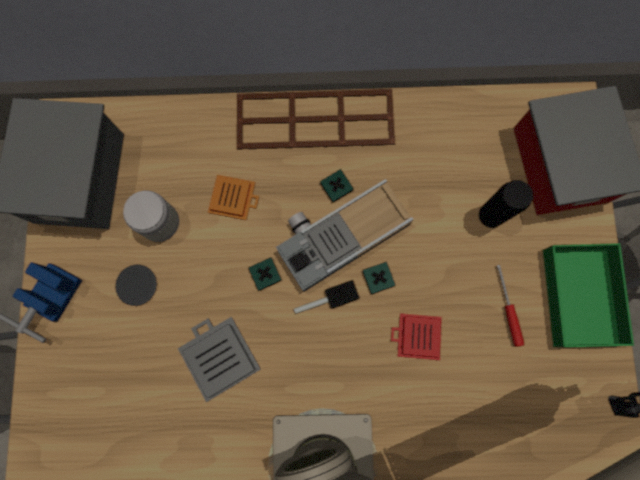

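View pics/scene.png

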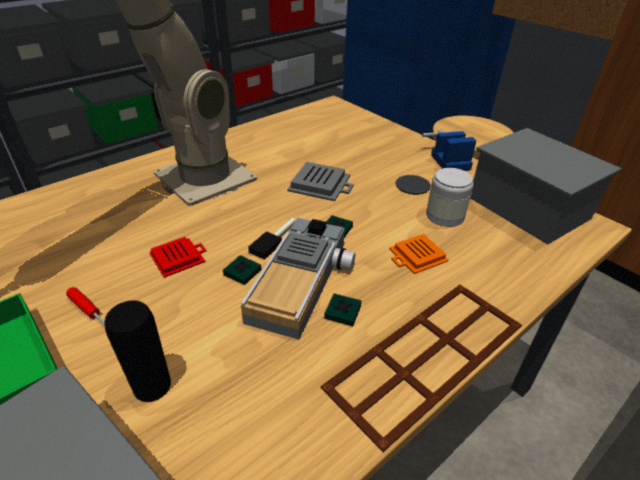

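The top picture shows the box from its tab end at about (290,265) to the end stop at about (400,205). The cover is at (333,238) and the black tab at (302,260). I'll enlarge both views.

```bash
python3 - <<'E'
import cv2
a=cv2.imread("pics/top.png")[170:300,260:425]; cv2.imwrite("pics/tc.png",cv2.resize(a,None,fx=4.8,fy=4.5,interpolation=cv2.INTER_CUBIC)) if 0 else cv2.imwrite("pics/tc.png",cv2.resize(a,None,fx=4.5,fy=4.5,interpolation=cv2.INTER_CUBIC))
a=cv2.imread("pics/scene.png")[210:340,235:365]; cv2.imwrite("pics/sc.png",cv2.resize(a,None,fx=4.5,fy=4.5,interpolation=cv2.INTER_CUBIC))
E
```

```text
(no output)
```

View pics/tc.png

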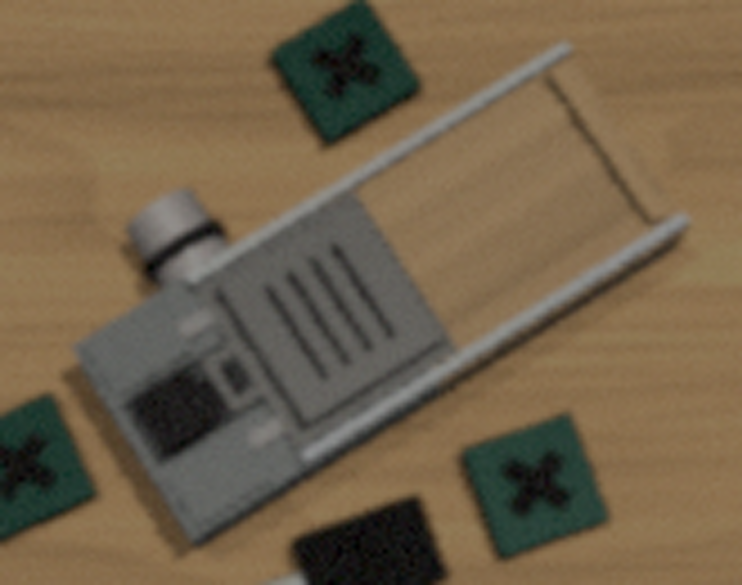

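View pics/sc.png

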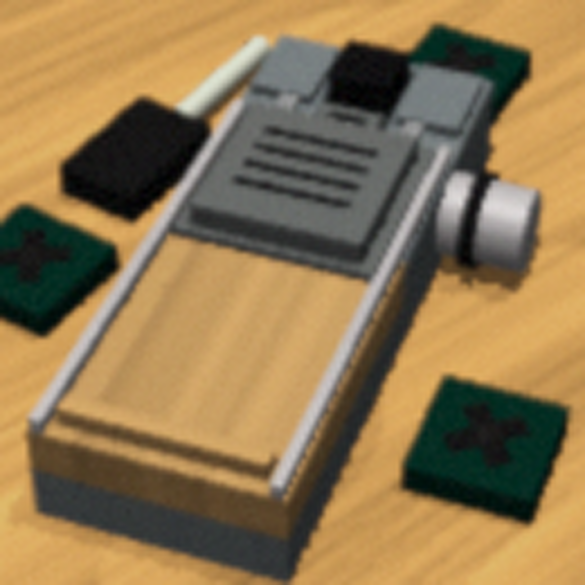

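```bash
cat >h.py <<'E'
import numpy as np
from workcell import manip
def proj(n,P):
    p=manip.camera_params(n);M=p["camera_from_world"];f=240/np.tan(np.radians(p["fov_y"]/2))
    c=P@M[:3,:3].T+M[:3,3]
    return np.c_[p["cx"]+f*c[:,0]/-c[:,2],p["cy"]-f*c[:,1]/-c[:,2]]
def uw(q,P):
    c,s=np.cos(q[2]),np.sin(q[2]);P=np.asarray(P)/1000.
    return np.c_[q[0]+c*P[:,0]-s*P[:,1],q[1]+s*P[:,0]+c*P[:,1],P[:,2]]
E
cat >fit.py <<'E'
from h import *
from scipy.optimize import least_squares
T=[(78,350,-112,62,61),(190,535,-112,-62,61),(218,290,-30,45,75),(450,345,58,-45,75),(303,425,-30,-45,75),(350,198,58,45,75)]
S=[(190,207,58,-45,75),(352,243,58,45,75),(420,140,-30,45,75),(245,105,-30,-45,75),(278,38,-112,-62,61),(492,80,-112,62,61),(292,580,205,62,0),(38,510,205,-62,0)]
T=np.array(T,float);S=np.array(S,float)
pt=(T[:,:2]+.5)/4.5-.5+[260,170];ps=(S[:,:2]+.5)/4.5-.5+[235,210]
def r(q,a=1,b=1):return np.r_[a*(proj("top",uw(q,T[:,2:]))-pt).ravel(),b*(proj("scene",uw(q,S[:,2:]))-ps).ravel()]
for a,b in((1,1),(1,0),(0,1)):
    s=least_squares(r,[.55,0,-1.05],args=(a,b),loss="soft_l1");print(s.x,np.round(r(s.x).reshape(-1,2),1).tolist())
E
python3 fit.py
```

```text
[ 0.51733146 -0.02606621 -1.02493964] [[-1.7, -1.0], [0.8, 1.1], [-0.6, -1.1], [-0.6, -1.9], [1.0, 0.2], [1.0, -0.1], [-0.7, -1.1], [2.0, -0.0], [-0.7, -1.2], [1.5, -1.4], [-0.2, -2.3], [-0.1, -1.7], [-0.6, 0.9], [-0.4, 0.9]]
[ 0.51590893 -0.02607846 -1.03444646] [[-1.8, -0.9], [0.4, 1.5], [-0.5, -0.8], [-0.6, -1.0], [0.8, 0.8], [1.3, 0.6], [-1.3, -1.6], [1.3, -0.3], [-1.1, -1.3], [1.3, -1.8], [-0.1, -2.6], [-0.1, -1.7], [-2.1, 0.5], [-1.5, 0.0]]
[ 0.51907349 -0.0270654  -1.0243264 ] [[-1.3, -1.7], [1.3, 0.4], [-0.2, -1.9], [-0.2, -2.6], [1.4, -0.6], [1.3, -0.8], [-0.6, -0.5], [2.2, 0.6], [-0.6, -0.6], [1.6, -0.9], [-0.1, -1.9], [0.1, -1.2], [-0.4, 1.7], [-0.3, 1.6]]
```

```bash
R='[[0.1,-0.1,0],[0,0,0]]'
python3 -m inch '[[[0.1,-0.1,0],[0,0,0]],[[0.2,-0.2,0],[0,0,0]],[[0.3,-0.3,0],[0,0,0]],[[0.4,-0.4,0],[0,0,0]],[[0.5,-0.5,0],[0,0,0]],[[0.6,-0.6,0],[0,0,0]],[[0.7,-0.7,0],[0,0,0]],[[0.8,-0.8,0],[0,0,0]],[[0.9,-0.9,0],[0,0,0]],[[1,-1,0],[0,0,0]]]' 0
```

```text
clock: 1.1
position: [0.2279, -0.5009, 0.2313]
ee_rot: [0.99, 0.139, 0.0, 0.0]
ft_force: [0.3, 0.1, -0.1]
grip_width: -0.004
grasp_force: 0.0
```

```bash
python3 -m inch '[[[0.1,-0.1,0],[0,0,0]],[[0.2,-0.2,0],[0,0,0]],[[0.3,-0.3,0],[0,0,0]],[[0.4,-0.4,0],[0,0,0]],[[0.5,-0.5,0],[0,0,0]],[[0.6,-0.6,0],[0,0,0]],[[0.7,-0.7,0],[0,0,0]],[[0.8,-0.8,0],[0,0,0]],[[0.9,-0.9,0],[0,0,0]],[[1,-1,0],[0,0,0]]]' |tail -0
python3 -m inch '[[[0.1,-0.1,0],[0,0,0]],[[0.2,-0.2,0],[0,0,0]],[[0.3,-0.3,0],[0,0,0]],[[0.4,-0.4,0],[0,0,0]],[[0.5,-0.5,0],[0,0,0]],[[0.6,-0.6,0],[0,0,0]],[[0.7,-0.7,0],[0,0,0]],[[0.8,-0.8,0],[0,0,0]],[[0.9,-0.9,0],[0,0,0]],[[1,-1,0],[0,0,0]]]'
python3 -m inch '[[[0.1,-0.1,0],[0,0,0]],[[0.2,-0.2,0],[0,0,0]],[[0.3,-0.3,0],[0,0,0]],[[0.4,-0.4,0],[0,0,0]],[[0.5,-0.5,0],[0,0,0]],[[0.6,-0.6,0],[0,0,0]],[[0.7,-0.7,0],[0,0,0]],[[0.8,-0.8,0],[0,0,0]],[[0.9,-0.9,0],[0,0,0]],[[1,-1,0],[0,0,0]]]'
python3 -m inch '[[[0.1,-0.1,0],[0,0,0]],[[0.2,-0.2,0],[0,0,0]],[[0.3,-0.3,0],[0,0,0]],[[0.4,-0.4,0],[0,0,0]],[[0.5,-0.5,0],[0,0,0]],[[0.6,-0.6,0],[0,0,0]],[[0.7,-0.7,0],[0,0,0]],[[0.8,-0.8,0],[0,0,0]],[[0.9,-0.9,0],[0,0,0]],[[1,-1,0],[0,0,0]]]'
python3 -m inch '[[[0.1,-0.1,0],[0,0,0]],[[0.2,-0.2,0],[0,0,-0.05]],[[0.3,-0.3,0],[0,0,-0.1]],[[0.4,-0.4,0],[0,0,-0.15]],[[0.5,-0.5,0],[0,0,-0.2]],[[0.6,-0.6,0],[0,0,-0.25]],[[0.7,-0.7,0],[0,0,-0.3]],[[0.85,-0.85,0],[0,0,-0.34]],[[1,-1,0],[0,0,-0.34]],[[1,-1,0],[0,0,-0.34]]]'
python3 - <<'E'
from workcell import manip
import cv2,json
o=manip.get_obs();print(o["clock"],o["position"],o["ee_rot"],o["ft_force"])
json.dump([list(o["position"]),list(o["ee_rot"])],open("w1.json","w"))
cv2.imwrite("pics/w1.png",manip.camera("wrist")[:,:,::-1])
E
```

```text
clock: 3.1
position: [0.3375, -0.3029, 0.2313]
ee_rot: [0.99, 0.139, 0.0, 0.0]
ft_force: [0.9, -0.2, 0.3]
grip_width: 0.0
grasp_force: 0.0
clock: 4.1
position: [0.3923, -0.2039, 0.2313]
ee_rot: [0.99, 0.139, 0.0, 0.0]
ft_force: [0.6, 0.2, -0.3]
grip_width: -0.0
grasp_force: 0.0
clock: 5.1
position: [0.4471, -0.105, 0.2313]
ee_rot: [0.99, 0.139, 0.0, 0.0]
ft_force: [-0.5, 0.3, 0.5]
grip_width: -0.003
grasp_force: 0.0
clock: 6.1
position: [0.5023, -0.0039, 0.2313]
ee_rot: [0.962, 0.272, 0.0, -0.001]
ft_force: [-0.2, 1.0, -0.9]
grip_width: -0.001
grasp_force: 0.0
6.1 [ 0.50226457 -0.0038628   0.23133569] [ 9.62254169e-01  2.72151549e-01  3.76456877e-04 -5.53881680e-04] [-0.22562742  0.99601139 -0.93769243]Exception ignored on flushing sys.stdout:
BrokenPipeError: [Errno 32] Broken pipe
```

View pics/w1.png

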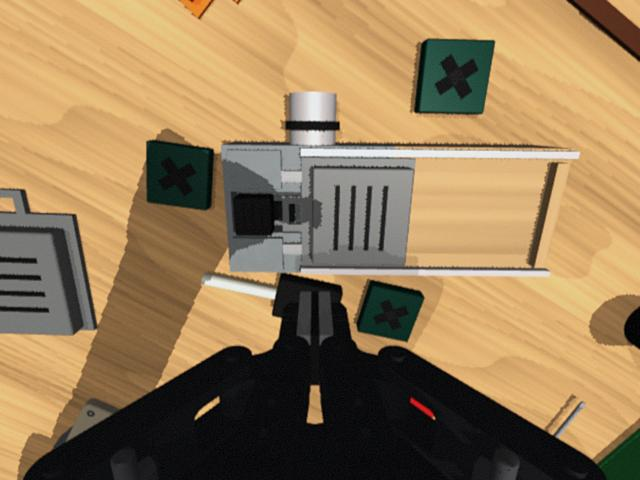

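The wrist picture shows the tab at (253,214), the heel edge from about (313,168) to (307,265), and the box's -x end from (222,143) to (229,271). I'll fit the pose here, then check it with an overlay.

```bash
cat >fw.py <<'E'
from h import *
import json,cv2
from scipy.optimize import least_squares
from scipy.spatial.transform import Rotation as Ro
p,q4=json.load(open("w1.json"));c=manip.camera_params("wrist");f=240/np.tan(np.radians(c["fov_y"]/2))
W=np.eye(4);W[:3,:3]=Ro.from_quat(q4).as_matrix();W[:3,3]=p;M=np.linalg.inv(W@c["T_tool_cam"])
def pw(P):
    a=P@M[:3,:3].T+M[:3,3];return np.c_[c["cx"]+f*a[:,0]/-a[:,2],c["cy"]-f*a[:,1]/-a[:,2]]
D=np.array([(222,143,-112,62,61),(229,271,-112,-62,61),(313,168,-30,45,75),(307,265,-30,-45,75),(414,160,58,45,75),(409,265,58,-45,75),(253,214,-83,0,73)],float)
def r(q):return (pw(uw(q,D[:,2:]))-D[:,:2]).ravel()
s=least_squares(r,[.517,-.026,-1.025],loss="soft_l1");q=s.x
print(q,np.round(r(q).reshape(-1,2),1).tolist())
im=cv2.imread("pics/w1.png")[125:290,200:430];k=3.4;im=cv2.resize(im,None,fx=k,fy=k,interpolation=cv2.INTER_CUBIC)
def box(x0,x1,y,z,col):
    a=pw(uw(q,[(x0,y,z),(x1,y,z),(x1,-y,z),(x0,-y,z)]));a=(a-[200,125]+.5)*k
    cv2.polylines(im,[np.int32(a)],True,col,1)
box(-100,-66,18,73,(0,0,255));box(-30,58,45,75,(0,255,0));box(-112,205,62,61,(255,0,0));box(-34-6,62,52,60,(0,255,255))
cv2.imwrite("pics/ov.png",im)
E
python3 fw.py
```

```text
[ 0.51883664 -0.02624962 -1.03913993] [[-2.0, -0.3], [-0.3, 1.1], [-0.1, -2.0], [4.3, -1.9], [1.3, 7.9], [-4.3, -0.4], [0.5, 1.2]]
```

View pics/ov.png

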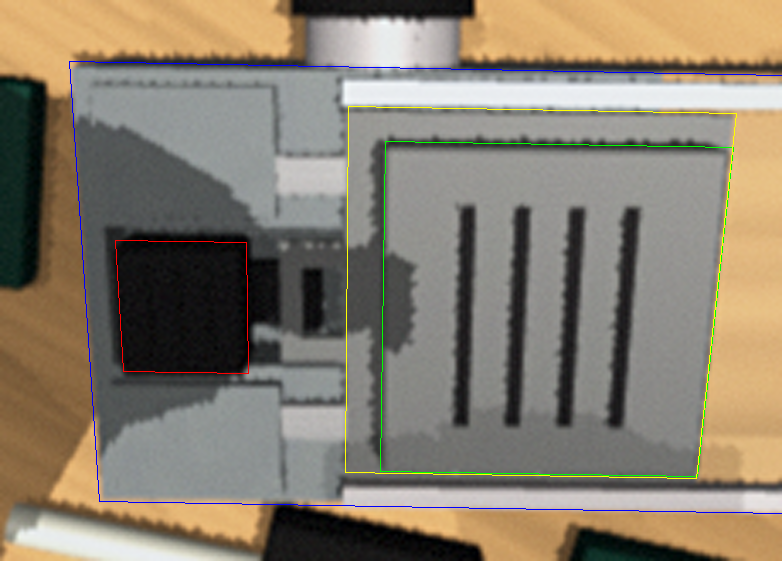

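The overlay fits within about 1 mm. The unit is at (0.519, -0.026) with yaw -1.039. Next I go above the tab and then press it.

```bash
python3 -m inch '[[[0.01,-0.1,0],[0,0,0]],[[0.02,-0.2,0.1],[0,0,0.01]],[[0.03,-0.3,0.2],[0,0,0.02]],[[0.04,-0.45,0.35],[0,0,0.024]],[[0.05,-0.6,0.5],[0,0,0.024]],[[0.05,-0.69,0.65],[0,0,0.024]],[[0.05,-0.69,0.8],[0,0,0.024]],[[0.05,-0.69,0.9],[0,0,0.024]],[[0.05,-0.69,1],[0,0,0.024]],[[0.05,-0.69,1],[0,0,0.024]]]'
python3 -m inch '[[[0,0,0.15],[0,0,0]],[[0,0,0.3],[0,0,0]],[[0,0,0.45],[0,0,0]],[[0,0,0.6],[0,0,0]],[[0,0,0.7],[0,0,0]],[[0,0,0.78],[0,0,0]],[[0,0,0.84],[0,0,0]],[[0,0,0.88],[0,0,0]],[[0,0,0.9],[0,0,0]],[[0,0,0.9],[0,0,0]]]'
```

```text
clock: 7.15
position: [0.4758, 0.042, 0.1502]
ee_rot: [0.965, 0.261, -0.001, -0.0]
ft_force: [0.7, -0.3, 0.8]
grip_width: 0.003
grasp_force: 0.0
clock: 8.15
position: [0.4762, 0.0424, 0.0793]
ee_rot: [0.965, 0.261, 0.0, 0.0]
ft_force: [-0.6, -0.3, -0.5]
grip_width: -0.001
grasp_force: 0.0
```

```bash
python3 -m inch '[[[0,-0.035,0.03],[0,0,0]],[[0,-0.035,0.06],[0,0,0]],[[0,-0.035,0.08],[0,0,0]],[[0,-0.035,0.1],[0,0,0]],[[0,-0.035,0.12],[0,0,0]],[[0,-0.035,0.14],[0,0,0]],[[0,-0.035,0.155],[0,0,0]],[[0,-0.035,0.165],[0,0,0]],[[0,-0.035,0.165],[0,0,0]],[[0,-0.035,0.165],[0,0,0]]]'
python3 - <<'E'
from workcell import manip
import cv2
o=manip.get_obs();print(o["clock"],o["position"],o["ft_force"])
cv2.imwrite("pics/t2.png",cv2.resize(manip.camera("top")[170:300,260:425,::-1],None,fx=3.5,fy=3.5))
E
```

```text
clock: 9.15
position: [0.4747, 0.0449, 0.0661]
ee_rot: [0.965, 0.261, -0.0, -0.0]
ft_force: [-1.4, 1.6, 3.8]
grip_width: -0.001
grasp_force: 1.7
9.15 [0.47466862 0.04493629 0.06612132] [-1.40567199  1.56452491  3.78294497]
```

View pics/t2.png

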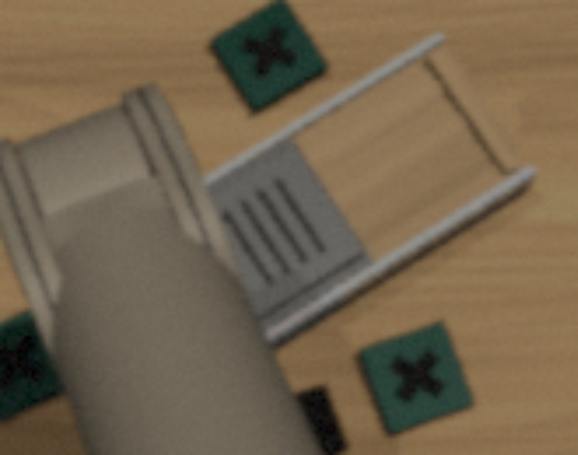

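The cover edge moved about 5.8 px, which is about 14 mm, so the cover has sprung loose. I'll rise, move over the gap, go down to tip height 67 mm and push.

```bash
python3 -m inch '[[[0,0,-0.15],[0,0,0]],[[0,0,-0.3],[0,0,0]],[[0,0,-0.44],[0,0,0]],[[0.01,0.1,-0.44],[0,0,0]],[[0.02,0.2,-0.44],[0,0,0]],[[0.025,0.35,-0.44],[0,0,0]],[[0.025,0.45,-0.44],[0,0,0]],[[0.025,0.53,-0.44],[0,0,0]],[[0.025,0.53,-0.44],[0,0,0]],[[0.025,0.53,-0.44],[0,0,0]]]'
python3 - <<'E'
from workcell import manip
from h import *
import cv2
o=manip.get_obs();P=o["position"];q=(.5188,-.0262,-1.039);c,s=np.cos(q[2]),np.sin(q[2])
d=P[:2]-q[:2];print("unit xy",c*d[0]+s*d[1],-s*d[0]+c*d[1],P[2])
cv2.imwrite("pics/w3.png",manip.camera("wrist")[:,:,::-1])
E
```

```text
clock: 10.2
position: [0.4976, 0.0094, 0.1011]
ee_rot: [0.965, 0.261, -0.0, -0.0]
ft_force: [0.3, 0.3, 0.1]
grip_width: 0.003
grasp_force: 0.0
unit xy -0.04141833910511951 -0.00019128325829159687 0.10108772125552604
```

View pics/w3.png

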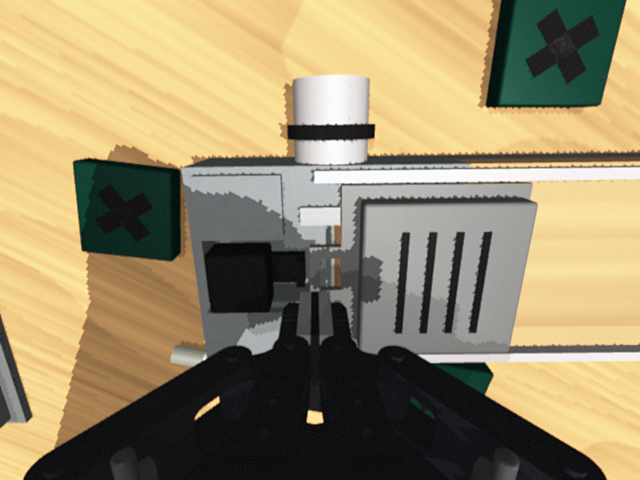

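The tab (240,278) is up, the cover is loose with its heel edge at column 360, and the fingertips stand in the gap at about column 315. Now I go down and push.

```bash
python3 -m inch '[[[0,0,0.1],[0,0,0]],[[0,0,0.2],[0,0,0]],[[0,0,0.32],[0,0,0]],[[0,0,0.42],[0,0,0]],[[0,0,0.42],[0,0,0]],[[0,0.05,0.42],[0,0,0]],[[0,0.1,0.42],[0,0,0]],[[0,0.18,0.42],[0,0,0]],[[0,0.26,0.42],[0,0,0]],[[0,0.34,0.42],[0,0,0]]]'
python3 -m inch '[[[0,0.1,0],[0,0,0]],[[0,0.2,0],[0,0,0]],[[0,0.3,0],[0,0,0]],[[0,0.4,0],[0,0,0]],[[0,0.5,0],[0,0,0]],[[0,0.6,0],[0,0,0]],[[0,0.7,0],[0,0,0]],[[0,0.78,0],[0,0,0]],[[0,0.84,0],[0,0,0]],[[0,0.88,0],[0,0,0]]]'
python3 - <<'E'
from workcell import manip
from h import *
o=manip.get_obs();P=o["position"];q=(.5188,-.0262,-1.039);c,s=np.cos(q[2]),np.sin(q[2])
d=P[:2]-q[:2];print("unit xy",c*d[0]+s*d[1],-s*d[0]+c*d[1],P[2],o["ft_force"])
E
```

```text
clock: 11.25
position: [0.512, -0.0148, 0.068]
ee_rot: [0.965, 0.261, 0.0, 0.0]
ft_force: [-1.2, 1.6, 1.7]
grip_width: 0.003
grasp_force: 1.0
clock: 12.25
position: [0.5472, -0.0754, 0.0677]
ee_rot: [0.965, 0.261, 0.0, 0.0]
ft_force: [-1.4, 2.6, 4.2]
grip_width: -0.003
grasp_force: 2.4
unit xy 0.05681072496112005 -0.0005234732291084336 0.06772262615200605 [-1.4091144   2.60486082  4.23524084]
```

```bash
python3 -m inch '[[[0,0.03,0],[0,0,0]],[[0,0.07,0],[0,0,0]],[[0,0.11,0],[0,0,0]],[[0,0.15,0],[0,0,0]],[[0,0.17,0],[0,0,0]],[[0,0.17,0],[0,0,0]],[[0,0.17,0],[0,0,0]],[[0,0.1,0],[0,0,0]],[[0,0.02,0],[0,0,0]],[[0,-0.02,0],[0,0,0]]]'
python3 -m inch '[[[0,0,-0.05],[0,0,0]],[[0,0,-0.15],[0,0,0]],[[0,0,-0.25],[0,0,0]],[[0,0,-0.4],[0,0,0]],[[0,0,-0.5],[0,0,0]],[[0,0,-0.6],[0,0,0]],[[0,0,-0.7],[0,0,0]],[[0,0,-0.8],[0,0,0]],[[0,0,-0.9],[0,0,0]],[[0,0,-1],[0,0,0]]]'
python3 - <<'E'
from workcell import manip
import cv2,json
o=manip.get_obs();print(o["clock"],o["position"],o["ft_force"])
json.dump([list(o["position"]),list(o["ee_rot"])],open("w1.json","w"))
cv2.imwrite("pics/w1.png",manip.camera("wrist")[:,:,::-1])
s=open("fw.py").read().split("D=np")[0]
exec(s)
q=(.5188,-.0262,-1.039)
im=cv2.imread("pics/w1.png")
for X,col in((98,(0,0,255)),(110,(0,255,0)),(125,(255,0,0))):
    a=pw(uw(q,[(X-30,45,75),(X+58,45,75),(X+58,-45,75),(X-30,-45,75)]));cv2.polylines(im,[np.int32(a)],True,col,1)
cv2.imwrite("pics/ov4.png",im)
E
```

```text
clock: 13.25
position: [0.5456, -0.0729, 0.0675]
ee_rot: [0.965, 0.261, -0.0, -0.0]
ft_force: [-0.6, 0.2, -0.5]
grip_width: 0.004
grasp_force: 0.0
clock: 14.25
position: [0.5461, -0.0737, 0.1483]
ee_rot: [0.965, 0.261, -0.0, 0.0]
ft_force: [-0.3, 0.4, -0.8]
grip_width: 0.001
grasp_force: 0.0
14.25 [ 0.54612668 -0.07371802  0.14834283] [-0.3056552   0.36800009 -0.82174685]
```

View pics/ov4.png

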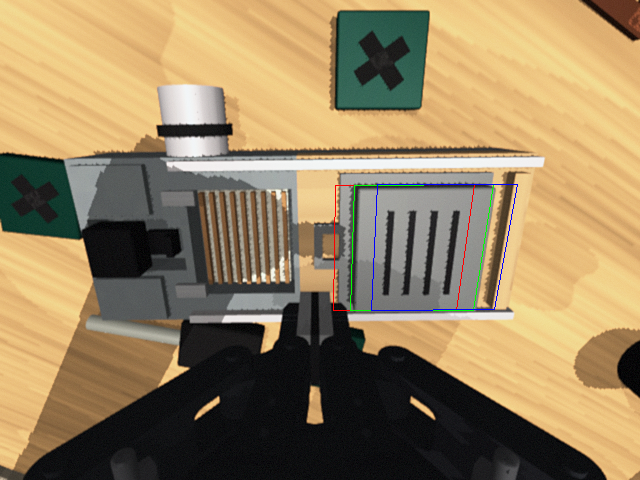

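The cover lies flat on the rest at about x = 110 mm (the green outline matches), the opening at (245,240) is uncovered, and the tab is up. The gripper is clear.

```bash
python3 -c "
from workcell import manip
print(manip.hand_in())"
```

```text
the job is handed in; nothing more can be done
None
```

I opened the filter box and handed the job in. In the last wrist picture the cover lies flat on the plywood rest about 110 mm from its seat, the opening is fully uncovered, the tab is back up, and the arm is clear; no verdict came back.

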